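# Mix a slide flask and hold it flush on the tilted imaging stage

## Robot

A 6-joint arm with a two-finger parallel gripper is mounted at the origin on the work surface. World frame = base frame: x ahead of the robot, y to its left, z up, the work surface at z = 0. Lengths are in mm, angles in degrees, forces in N, time in s.
With the tool pointing down it reaches from about 300 to 850 mm from the base axis. Payload 4.2 kg.
Tool frame: the origin (TCP) lies midway between the tips of the shut fingers; the grasp point (between the pads) lies 19 mm behind it (env.grasp_offset is the distance from the TCP to the grasp point, in mm); z points along the fingers, y is the line along which they close (so a half turn about z gives the same grasp; the last joint's range is limited). The gripper opens to 91 mm and grips with 3 to 60 N. Pads are 32 mm wide; open, the fingers measure 118 mm over their backs; the gripper's body (76 mm by 178 mm) begins 60 mm behind the grasp point.
Start: joints at [-65.317, 18.312, 89.639, -0, 72.044, -1.146], TCP at [250.525, -517.572, 213.976] pointing down, gripper open.
Joint ranges: [-177.97, 177.97], [-48.28, 115.42], [12.27, 149.76], [-77.06, 257.06], [2.81, 150.46], [-146.56, 146.56]. Speed limits (degrees/s): [147.25, 147.25, 180, 180, 180, 180].

## Interface

Orientations are given as [roll, pitch, yaw] about the fixed x, y, z axes, in that order (R = Rz(yaw) Ry(pitch) Rx(roll)).
In Python, from workcell import env, optics gives the robot as it stands. The module is installed in compiled form; this text tells all that it offers.
- The arm moves only by the tool send_rows, never from a script. Its argument "targets" is a list that holds one entry, the list of rows, each a list of 7 numbers: the turn, a rotation vector about the world's x, y, z scaled (see below), then the shift along the world's x, y, z scaled (see below), then the closure, from -1 (fully open) to 1 (shut). In form: [[[rx, ry, rz, x, y, z, gripper], ...]]. A call has 1 to 12 rows; each row shifts and turns the commanded pose from where the row before left it; what a row does not reach is not made up. The controller multiplies each number of a shift by 0.2 m and each number of a turn by pi/2 rad. A row lasts 1/10 s, in which the tool goes at most 50 mm and 8.59 degrees, less where a joint would pass 70% of its speed; a pose out of reach is approached as far as the arm can. A call with a number of a shift or a turn outside -1 to 1 is refused whole. A call with a gripper value outside its range is refused whole. The fingers move at their own pace and stop on an object; "grip_force" is the grip in N (left out, the last holds). Time passes only in rows, so rows that do not move let the fingers close. It gives the time, the measured TCP pose, the force, the opening and the grip force at its end, in the units of the state.
- env.state(): the state, without advancing time (a new reading comes with each control period).
- optics.grab_frame(name): name is "scene" or "top"; returns (picture, depth): 400x640x3 uint8, red, green, blue; 400x640 float32, mm along the optical axis (not along the pixel's ray), 0 where there is no reading.
- optics.camera_info(name): a dict with "camera_matrix" (3x3 intrinsics, pixels), "k1" (the pictures are not rectified: a ray, as slopes to the right and down, at radius r is drawn at 1 + k1 r^2 times it, then the intrinsics apply), "R" (3x3) and "t" (3): a world point X has camera coordinates R X + t. Camera axes: x right, y down, z forward; pixel columns grow to the right and rows downward; lengths in mm; the calibration is good to about 2 mm. A picture is of the moment at which its call begins. camera_info takes no time and is no camera call.
- env.job_done(): hands the job in; it is judged then, once.
Trained networks look in the newest picture that a camera, given by its name, has taken for a name from the list of things; names that differ only in an ending like _2 or _b are one class to them, and where a whole thing is asked for, a point or a joint stands for the part that bears it (a point fixed in the world has none). Each returns a list of dicts, best first, with "conf" (0 to 1); they miss things now and then, are a little off and sometimes report something else, mostly with a low value. They report only what shows in the picture. A call takes as long as a camera call. They do not tell look-alikes from the thing itself.
- optics.silhouettes(camera, name): "mask" (400x640 bool, what is visible of it) and "at" ([column, row] in pixels, amid what is visible of it).
- optics.place_of(camera, name): "at" ([column, row] in pixels: a listed point, or the origin of a listed thing).
The state is a dict: "time_s": time; "qpos": joint angles; "qvel": joint speeds; "effort": joint torques, N m; "ee_pos": TCP position; "ee_rot": TCP orientation; "force": force on the tool from outside, world axes, zero at the start; "torque": the same for the moment, N m; "gripper_width": finger opening in mm; "gripper_force": force on a finger pad.
Only numpy, scipy, OpenCV 4.12 (cv2) and the standard library are available. Lean on these libraries where they do the work, as an engineer would, in place of code of your own. Each camera call takes 0.05 s, during which the arm holds its last target. There are 200 camera calls.

## Task

Pick up the slide flask with the red cap from the blue block, tip it cap end up to about 40 degrees in the air, wait there a moment and bring it back level for a moment, to even out the sample. Then, cap end uphill, lay its glass slide flush on the dark window in the middle of the sloped imaging stage, lined up with the window, and press it on gently (about 10 N); the stage has no clip, so finish while still gripping the flask and pressing it flush. Do not push the stage out of its set slope, and leave the other lab ware where it stands.

Things in the scene. Friction and masses are not known exactly. Their poses are not given: they have to be found in the camera images.
- flask_mid (a point): Red-capped slide flask, loose, 0.12 kg, 44 mm high: glass slide 90 x 44 x 5 mm, centred on it a pale chamber 54 long, 36 wide, 39 mm high, and a red cap (22 mm across) towards one end. Point: flask centre, 22 mm above the slide's underside. x along the slide to the cap, y across (grip the chamber across y), z up. Starts flat on the blue block, cap away from the robot within 45 degrees.
- flask_base (a point): Centre of the underside of the red-capped flask's slide; same axes as flask_mid, 22 mm below it.
- stage_face (a point): Middle of the sloped face of the imaging stage: rigid dark plate, 130 (uphill) x 116 mm, flat window 92 x 46 mm framed yellow in its middle. x up the slope (away from the robot within 20 degrees), y across, z out of the face. Slope set anew each time, 15 to 30 degrees; stiff hinge at the low edge, stays put under 25 N. Point is 66 to 83 mm above the table. Given slope is inexact: feel for contact.
- spare_mid (a point): Bystander: a like flask with a blue cap, loose on the table; centre of it, 22 mm up.
- dish: Bystander: round closed dish, 90 mm across, 14 mm high, red inside, loose on the table; origin at its underside.
- vial: Bystander: small white vial with red cap, 26 mm across, 50 mm high, loose; origin at its underside.
- amber: Bystander: amber bottle, 60 mm across, 110 mm high, loose; origin at its underside.
- bluebottle: Bystander: blue bottle, 60 mm across, 120 mm high, loose; origin at its underside.
- flask: The red-capped flask itself; origin and axes as flask_base.
- stage: The imaging stage's white base, fixed to the table (170 x 140 x 34 mm); origin at the centre of its underside, x the horizontal direction in which the slope rises, z up. A knob on its right side stands out 14 mm.
- rest: The fixed blue block under the flask, 140 x 110 x 12 mm; origin at the centre of its underside.
Mind the look-alikes: they are no part of the job. Leave any orange look-alike of the stage alone.

How it is judged (in metres and radians):
On the way, in this order (a step that is already met when the one before it is completed fails the run):
1. the flask, held in the air, is tipped cap end up by 30 to 50 degrees, not rolled sideways (height (world z) of flask_mid above 0.06 m and contact force between flask and stage below 0.1 N and contact force between flask and rest below 0.1 N and contact force between the fingers and flask above 1 N and angle between flask_mid's own x axis and vertical between 0.7 and 1.05 rad and angle between flask_mid's own z axis and vertical between 0.52 and 0.9 rad), for 0.2 s.
2. still held in the air, the flask is level again (within 7 degrees) (height (world z) of flask_mid above 0.06 m and contact force between flask and stage below 0.1 N and contact force between flask and rest below 0.1 N and contact force between the fingers and flask above 1 N and angle between flask_mid's own z axis and vertical below 0.122 rad), for 0.2 s.
At the end, for the whole second after the job is handed in: Through the last second the gripped flask lies cap uphill on the stage: centre within 12 mm of the window's middle each way, within 3.4 degrees and 3 mm of flush, turned under 9 degrees from the slope line, pressed with 2.5 to 25 N, at rest; the stage face has not shifted by 4 mm (contact force between the fingers and flask above 1 N and x of flask_base in the frame of stage_face between -0.012 and 0.012 m and y of flask_base in the frame of stage_face between -0.012 and 0.012 m and z of flask_base in the frame of stage_face between -0.003 and 0.003 m and angle between the z axis of flask_base and the z axis of stage_face, either way round below 0.06 rad and angle between the x axis of flask_base and the x axis of stage_face, either way round below 0.16 rad and angle between flask_base's own x axis and vertical below 1.45 rad and contact force between flask and stage between 2.5 and 25 N and linear speed of flask below 0.01 m/s and distance of stage_face from where it was at the start of the episode below 0.004 m); the arm keeps its last pose, push and grip.
It fails at once if the stage is pressed with more than 40 N through the flask (contact force between flask and stage above 40 N).
It fails at once if the stage is pushed out of its set slope (its face's middle shifts more than 6 mm) (distance of stage_face from where it was at the start of the episode above 0.006 m).
It fails at once if another piece of lab ware is shifted more than 25 mm (distance of any of spare_mid, dish, vial, amber, bluebottle from where it was at the start of the episode above 0.025 m).
It also fails if it takes over 64 s, if anything falls off the work surface, if the arm or the gripper's body presses on something with over 40 N, if the wrist force passes 120 N, or if a joint passes its speed limit or range.

## Working session

There is one attempt and no reset: what is moved stays moved. The work goes in short steps, Python scripts to look and compute and a tool call to move; the robot and the scene stay as the last step left them, time stands still between calls to the robot, and variables do not carry over. Pictures are saved under pics/ and viewed, at most 10 in all, crops included, and the job is handed in when it is done.

Besides the shell and the picture viewer there is one more tool, called after "Emit:" as name(argument=value, ...), one argument or row to a line, values as JSON. send_rows: Moves the arm, as the interface text tells. Its arguments: {"type":"object","properties":{"targets":{"type":"array"},"grip_force":{"type":"number"}},"required":["targets"]}

```bash
mkdir -p pics; cat > h.py <<'E'
import numpy as np, cv2
from workcell import env, optics
def cloud(cam,depth):
    ci=optics.camera_info(cam);K=np.array(ci["camera_matrix"]);k1=ci["k1"];R=np.array(ci["R"]);t=np.array(ci["t"])
    v,u=np.mgrid[0:400,0:640].astype(float)
    xd=(u-K[0,2])/K[0,0];yd=(v-K[1,2])/K[1,1];x,y=xd.copy(),yd.copy()
    for _ in range(10):
        f=1+k1*(x*x+y*y);x=xd/f;y=yd/f
    P=np.stack([x*depth,y*depth,depth],-1)
    return (P-t)@R
def save(n,im): cv2.imwrite('pics/'+n+'.png',cv2.cvtColor(im,cv2.COLOR_RGB2BGR))
E
python3 - <<'E'
from h import *
ims=[]
for c in("scene","top"):
    im,d=optics.grab_frame(c);np.savez(c,im=im,d=d)
    save(c,im);W=cloud(c,d)
    print(c,optics.camera_info(c)["R"],optics.camera_info(c)["t"])
    for n in("flask_mid","flask_base","stage_face","flask","stage","spare_mid","rest","vial","dish","amber","bluebottle"):
        for r in optics.place_of(c,n)[:3]:
            a=np.round(r["at"]).astype(int);
            ok=0<=a[0]<640 and 0<=a[1]<400
            print(n,round(r["conf"],2),a,W[a[1],a[0]].round() if ok else '')
E
```

```text
scene [[-0.45347384  0.89117978 -0.01265248]
 [ 0.76074564  0.37962864 -0.52644864]
 [-0.46435713 -0.248356   -0.85011278]] [ 231.16509795 -383.78141811 1334.804591  ]
flask_mid 0.72 [408 240] [543. 251.  55.]
flask_base 0.83 [407 240] [544. 249.  55.]
flask_base 0.48 [408 240] [543. 251.  55.]
flask_base 0.24 [256 155] [ 498. -189.   73.]
stage_face 0.81 [403 151] [297. 145.  50.]
stage_face 0.59 [253 155] [ 506. -192.   80.]
flask 0.81 [409 240] [542. 253.  55.]
stage 0.94 [399 166] [348. 154.  49.]
spare_mid 0.74 [306 223] [604.  13.  43.]
rest 0.89 [404 243] [550. 245.  47.]
rest 0.33 [408 237] [535. 248.  53.]
vial 0.45 [335 183] [451.  18.  17.]
dish 0.89 [257 272] [757. -37.  13.]
dish 0.31 [453 326] [694. 403.  70.]
amber 0.71 [452 324] [691. 400.  71.]
bluebottle 0.83 [163 174] [ 637. -403.   29.]
bluebottle 0.34 [409 239] [540. 252.  55.]
top [[ 0.00640286 -0.99994995 -0.00768724]
 [-0.99722206 -0.00581451 -0.07425871]
 [ 0.0742103   0.00814136 -0.99720938]] [   1.90415534  542.57348682 1291.64654347]
flask_mid 0.79 [227 204] [515. 245.  55.]
flask_base 0.87 [226 202] [520. 248.  57.]
stage_face 0.82 [259 282] [307. 156.  53.]
stage_face 0.63 [392 211] [ 498. -195.   77.]
flask 0.91 [228 202] [520. 242.  59.]
flask 0.29 [467 164] [ 625. -399.   72.]
stage 0.96 [265 282] [307. 141.  49.]
stage 0.68 [382 206] [ 511. -167.   82.]
spare_mid 0.89 [315 176] [593.   9.  43.]
rest 0.76 [229 200] [526. 240.  56.]
vial 0.55 [224 202] [520. 253.  57.]
vial 0.51 [314 232] [442.  11.  49.]
dish 0.79 [336 122] [749. -48.  16.]
amber 0.74 [173 155] [646. 393.  70.]
bluebottle 0.63 [470 166] [ 619. -405.   81.]
```

View pics/scene.png

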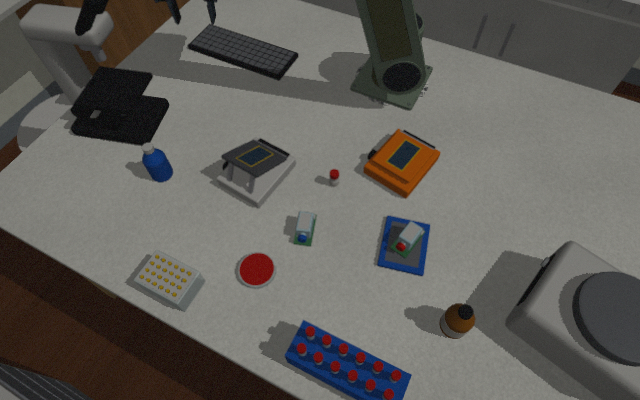

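View pics/top.png

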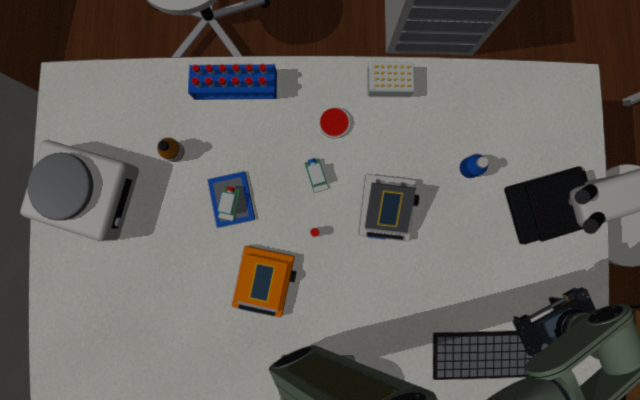

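```bash
python3 - <<'E'
from h import *
a=np.load('scene.npz');b=np.load('top.npz')
c1=cv2.resize(a['im'][205:280,370:440],None,fx=5.5,fy=5.5,interpolation=2)
c2=cv2.resize(b['im'][165:235,195:265],None,fx=5.5,fy=5.5,interpolation=2)
H=385
save('crop',np.hstack([c1[:H],c2[:H]]))
for c,z,x0 in(("scene",a,0),("top",b,1)):
    W=cloud(c,z['d']);W=W
    m=(abs(W[...,0]-530)<90)&(abs(W[...,1]-245)<80)
    zs=W[m][:,2];print(c,np.histogram(zs,bins=range(-6,76,4)))
    mm=m&(W[...,2]>46);print('top of chamber',mm.sum(),W[mm].mean(0),cv2.minAreaRect(W[mm][:,:2].astype(np.float32)))
    im=z['im'].astype(int)
    red=m&(im[...,0]>120)&(im[...,1]<70)&(im[...,2]<80);print('red',red.sum(),W[red].mean(0))
    bl=m&(im[...,2]>im[...,0]+50);print('blue',bl.sum(),cv2.minAreaRect(W[bl][:,:2].astype(np.float32)),np.median(W[bl][:,2]))
    gr=m&(W[...,2]>14)&(W[...,2]<26);print('gr',gr.sum())
    # stage face: plane fit
    m=(abs(W[...,0]-505)<90)&(abs(W[...,1]+192)<90)&(W[...,2]>42)
    P=W[m];rng=np.random.default_rng(0);best=0
    for _ in range(300):
        q=P[rng.choice(len(P),3,False)];n=np.cross(q[1]-q[0],q[2]-q[0]);n/=np.linalg.norm(n)+1e-9
        inl=abs((P-q[0])@n)<3
        if inl.sum()>best:best=inl.sum();I=inl
    Q=P[I];cen=Q.mean(0);n=np.linalg.svd(Q-cen)[2][2];n*=np.sign(n[2])
    print('plane',len(P),best,cen,n,'slope',np.degrees(np.arccos(n[2])),'dir',np.degrees(np.arctan2(-n[1],-n[0])))
    ye=(abs(W[...,0]-505)<90)&(abs(W[...,1]+192)<90)&(W[...,2]>42)&(im[...,0]>im[...,2]+40)
    X=W[ye];print('yellow',len(X),X.mean(0))
    u=np.array([0,0,1])-n*n[2];u/=np.linalg.norm(u);w=np.cross(n,u)
    for S,nm in((X,'y'),(Q,'q')):
        r=cv2.minAreaRect(np.c_[(S-cen)@u,(S-cen)@w].astype(np.float32));print(nm,r,cen+u*r[0][0]+w*r[0][1])
E
```

```text
scene (array([ 261, 1393,  305,  245, 1218,  362,   38,    9,    8,   17,   19,
         22,   42,   39,   68,  225,   27,    0,    0,    0]), array([-6, -2,  2,  6, 10, 14, 18, 22, 26, 30, 34, 38, 42, 46, 50, 54, 58,
       62, 66, 70, 74]))
top of chamber 359 [526.77428519 247.37737064  54.60263294] ((529.521728515625, 246.11988830566406), (36.29307556152344, 71.5218276977539), 77.99748992919922)
red 9 [557.40863186 245.08448913  46.29185669]
blue 874 ((530.6524047851562, 245.3554229736328), (144.49273681640625, 109.12370300292969), 12.439763069152832) 11.801952322467965
gr 409
plane 1528 1235 [ 508.68513051 -184.65453597   79.28323101] [-0.43089878  0.06125597  0.9003188 ] slope 25.799995608105696 dir -8.09087630896064
yellow 69 [ 508.28355087 -181.48503636   79.05337451]
y ((-4.167934417724609, -3.974374771118164), (100.51629638671875, 54.93855285644531), 3.561347246170044) [ 504.41064482 -188.06121412   77.46921661]
q ((-10.274826049804688, -1.8303565979003906), (150.67239379882812, 115.32150268554688), 1.962632656097412) [ 499.26898036 -185.1647081    74.81130788]
top (array([3
[... 355 characters left out ...]
904846191406)
red 7 [557.97526533 243.14699394  47.69710045]
blue 733 ((531.5587768554688, 245.16030883789062), (137.4005889892578, 108.9190444946289), 12.454936027526855) 11.885523343250291
gr 485
plane 2145 1637 [ 502.35825079 -187.51949532   77.09188684] [-0.42105781  0.04990219  0.90566003] slope 25.087674662279706 dir -6.758953249654666
yellow 193 [ 505.17851358 -188.60318122   79.05805529]
y ((2.1269569396972656, -0.3920879364013672), (101.60350799560547, 55.06204605102539), 0.8635363578796387) [ 504.2250172  -188.13556947   77.99372638]
q ((-7.8170318603515625, 0.0108184814453125), (151.883056640625, 115.26882934570312), 0.13006669282913208) [ 495.32915321 -186.6755388    73.7774293 ]
```

View pics/crop.png

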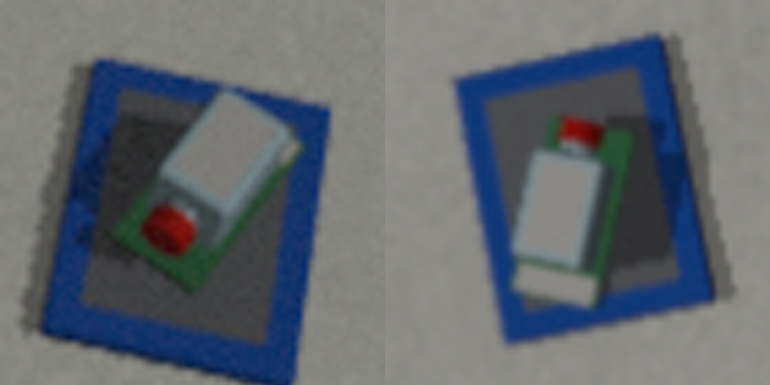

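The crop shows the red-capped flask on the blue block, at scene (408,238) and top (229,202), with the cap pointing away from the robot and a white label at the near end.
Candidates for the flask: red-capped at scene (408,238), blue-capped spare at scene (305,228), and vial at scene (335,178). I choose the first. For the stage, I choose the white-based one at scene (255,155) and leave the orange one at scene (403,155).

```bash
python3 - <<'E'
from h import *
a=np.load('scene.npz');b=np.load('top.npz')
C0=np.array([504.3,-188.1,77.7])
def fit(P):
    for _ in range(4):
        c=P.mean(0);n=np.linalg.svd(P-c,full_matrices=False)[2][2];n*=np.sign(n[2]);r=(P-c)@n
        P=P[abs(r)<max(2*r.std(),1)]
    return c,n,r.std(),len(P)
for c,z in(("scene",a),("top",b)):
    W=cloud(c,z['d'])
    n=np.array([-.425,.055,.903]);n/=np.linalg.norm(n);u=np.array([0,0,1])-n*n[2];u/=np.linalg.norm(u);w=np.cross(n,u)
    D=W-C0;m=(abs(D@u)<56)&(abs(D@w)<50)&(abs(D@n)<8)
    ce,nn,s,k=fit(W[m]);print(c,'face',ce,nn,s,k,'slope',np.degrees(np.arccos(nn[2])),'dir',np.degrees(np.arctan2(-nn[1],-nn[0])),'off at C0',(C0-ce)@nn)
    m=(abs(W[...,0]-560)<150)&(abs(W[...,1]-80)<60)&(abs(W[...,2])<8)
    print('table',fit(W[m]))
    m=(abs(W[...,0]-520)<35)&(abs(W[...,1]-248)<40)&(W[...,2]>51)
    X=W[m]; 
    q=np.array([np.cos(np.radians(-12)),np.sin(np.radians(-12))]);p=np.array([-q[1],q[0]])
    e=(X[:,:2]-[520,248]);print('chamber >51:',np.percentile(e@q,[1,5,50,95,99]),np.percentile(e@p,[1,5,50,95,99]),np.median(X[:,2]))
    im=z['im'].astype(int);m=(abs(W[...,0]-520)<70)&(abs(W[...,1]-248)<60)&(W[...,2]<26)&(W[...,2]>8)&((im[...,1]>im[...,0]+20)&(im[...,1]>im[...,2]+10)|(im.min(-1)>120))
    X=W[m];print('slide',cv2.minAreaRect(X[:,:2].astype(np.float32)),len(X),np.median(X[:,2]))
print(env.state())
E
```

```text
scene face [ 506.65494008 -187.49047576   78.69661051] [-0.43237979  0.05663071  0.89991148] 0.8963700709707737 799 slope 25.85356531833215 dir -7.461810336502944 off at C0 0.08684946312999542
table (array([ 5.69213374e+02,  8.14482761e+01, -4.15876781e-01]), array([-6.91985625e-04,  1.84195631e-05,  9.99999760e-01]), np.float64(1.3985460587755612), 4434)
chamber >51: [-25.03570133 -21.17374508   3.11401932  26.79915303  27.98287029] [-17.51541403 -15.88895172   0.59151702  16.51612163  17.57902785] 55.6045466013568
slide ((528.6265869140625, 245.528564453125), (44.93272399902344, 74.25921630859375), 77.79049682617188) 125 16.724591691705747
top face [ 504.80190244 -188.00130464   78.70790822] [-0.42771334  0.04703166  0.90269005] 1.810920727476474 1321 slope 25.486053829086913 dir -6.275074432982145 off at C0 -0.6998001596851127
table (array([ 5.57136561e+02,  8.11787097e+01, -1.58310530e-01]), array([2.29660624e-04, 1.60478607e-04, 9.99999961e-01]), np.float64(2.1482897966710977), 3963)
chamber >51: [-27.84154379 -25.41853943  -1.50474407  22.98633157  25.18516291] [-18.05395755 -1
[... 176 characters left out ...]
 140 16.9305277164437
{'time_s': 1.2, 'qpos': array([-6.53177763e+01,  1.83124873e+01,  8.96377796e+01,  2.92278757e-04,
        7.20435553e+01, -1.14557868e+00]), 'qvel': array([ 0.06601938, -0.03430906, -0.03453713, -0.06077726, -0.12855287,
       -0.00422445]), 'effort': array([ 2.47558064e-04, -4.12361670e+01, -2.32229269e+01,  7.27686868e-02,
        3.78140446e-02, -1.24788431e-05]), 'ee_pos': array([ 250.5268955 , -517.58678566,  213.97831834]), 'ee_rot': array([ 1.79993818e+02, -1.54483278e-04,  2.58277123e+01]), 'force': array([ 0.118482  ,  0.5824282 , -0.34490739]), 'torque': array([ 0.04986666, -0.00757746,  0.04659713]), 'gripper_force': 0.0, 'gripper_width': 91.04620094245745}
```

Emit:
send_rows(
  targets=[
    [[0, 0, 0.093, 0.079, 0.225, 0, -1], [0, 0, 0.093, 0.079, 0.225, 0, -1], [0, 0, 0.093, 0.079, 0.225, 0, -1], [0, 0, 0.093, 0.079, 0.225, 0, -1], [0, 0, 0.093, 0.079, 0.225, 0, -1], [0, 0, 0.093, 0.079, 0.225, 0, -1], [0, 0, 0.093, 0.079, 0.225, 0, -1], [0, 0, 0.093, 0.079, 0.225, 0, -1], [0, 0, 0.093, 0.079, 0.225, 0, -1], [0, 0, 0.093, 0.079, 0.225, 0, -1], [0, 0, 0.093, 0.079, 0.225, 0, -1], [0, 0, 0.093, 0.079, 0.225, 0, -1]],
  ],
  grip_force=35,
)

```text
time_s: 2.4
ee_pos: [440.5, 24.4, 214.3]
ee_rot: [179.9, 0.0, 126.6]
force: [0.9, -0.3, 0.7]
gripper_width: 91.6
gripper_force: 0.0
```

Emit:
send_rows(
  targets=[
    [[0, 0, 0.093, 0.079, 0.225, 0, -1], [0, 0, 0.093, 0.079, 0.225, 0, -1], [0, 0, 0.093, 0.079, 0.225, 0, -1], [0, 0, 0.093, 0.079, 0.225, 0, -1], [0, 0, 0.093, 0.079, 0.225, 0, -1], [0, 0, 0, 0, 0, 0, -1], [0, 0, 0, 0, 0, 0, -1]],
  ],
)

```text
time_s: 3.1
ee_pos: [518.9, 248.0, 213.4]
ee_rot: [-179.9, -0.0, 168.2]
force: [0.0, -0.4, -0.5]
gripper_width: 91.3
gripper_force: 0.0
```

Emit:
send_rows(
  targets=[
    [[0, 0, 0, 0.005, 0, -0.175, -1], [0, 0, 0, 0, 0, -0.175, -1], [0, 0, 0, 0, 0, -0.175, -1], [0, 0, 0, 0, 0, -0.175, -1], [0, 0, 0, 0, 0, -0.175, -1], [0, 0, 0, 0, 0, -0.04, -1], [0, 0, 0, 0, 0, -0.04, -1], [0, 0, 0, 0, 0, 0, -1], [0, 0, 0, 0, 0, 0, -1]],
  ],
)

```text
time_s: 4.0
ee_pos: [521.2, 247.6, 24.6]
ee_rot: [179.9, 0.1, 168.1]
force: [-0.4, 0.2, 0.7]
gripper_width: 91.0
gripper_force: 0.0
```

Emit:
send_rows(
  targets=[
    [[0, 0, 0, 0, 0, 0, 1], [0, 0, 0, 0, 0, 0, 1], [0, 0, 0, 0, 0, 0, 1], [0, 0, 0, 0, 0, 0, 1], [0, 0, 0, 0, 0, 0, 1], [0, 0, 0, 0, 0, 0, 1], [0, 0, 0, 0, 0, 0, 1], [0, 0, 0, 0, 0, 0, 1]],
  ],
)

```text
time_s: 4.8
ee_pos: [520.1, 247.5, 22.9]
ee_rot: [180.0, -0.0, 168.1]
force: [-0.1, -0.7, -0.5]
gripper_width: 35.3
gripper_force: 35.0
```

Emit:
send_rows(
  targets=[
    [[0, 0, 0, 0, 0, 0.05, 1], [0, 0, 0, 0, 0, 0.15, 1], [0, 0, 0, 0, 0, 0.2, 1], [0, 0, 0, 0, 0, 0.2, 1], [0, 0, 0, 0, 0, 0.2, 1], [0, 0, 0, 0, 0, 0.1, 1], [0, 0, 0, 0, 0, 0, 1], [0, 0, 0, 0, 0, 0, 1]],
  ],
)

```text
time_s: 5.6
ee_pos: [519.6, 247.2, 202.6]
ee_rot: [-180.0, -0.0, 168.1]
force: [-1.6, 0.5, -2.0]
gripper_width: 35.9
gripper_force: 35.0
```

```bash
python3 - <<'E'
from h import *
s=env.state();print(s['qpos'].round(1),s['force'])
T=s['ee_pos']
for c in("scene","top"):
    im,d=optics.grab_frame(c);W=cloud(c,d)
    r=optics.place_of(c,"flask_mid");print(c,[(x['at'],round(x['conf'],2)) for x in r[:2]])
    if c=='scene': save('held',cv2.resize(im[130:290,310:510],None,fx=3.5,fy=3.5,interpolation=2))
    np.savez('held_'+c,im=im,d=d)
E
```

```text
[ 24.3  18.8  90.6   0.   70.6 -53.8] [-1.57837459  0.48161414 -1.96227733]
scene []
top []
```

View pics/held.png

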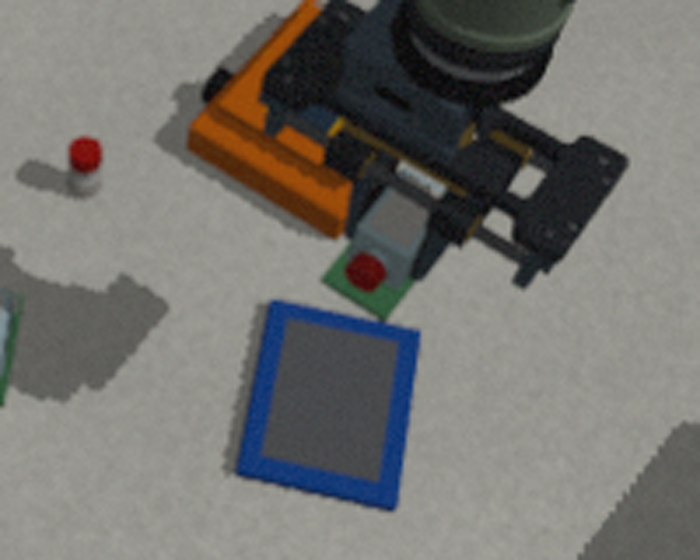

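The flask hangs level in the fingers (crop (375,250)) and the block is empty. Now I tip it.

Emit:
send_rows(
  targets=[
    [[-0.018, -0.087, 0, 0, 0, 0, 1], [-0.018, -0.087, 0, 0, 0, 0, 1], [-0.018, -0.087, 0, 0, 0, 0, 1], [-0.018, -0.087, 0, 0, 0, 0, 1], [-0.018, -0.087, 0, 0, 0, 0, 1], [0, 0, 0, 0, 0, 0, 1], [0, 0, 0, 0, 0, 0, 1], [0, 0, 0, 0, 0, 0, 1], [0, 0, 0, 0, 0, 0, 1], [0, 0, 0, 0, 0, 0, 1], [0, 0, 0, 0, 0, 0, 1], [0, 0, 0, 0, 0, 0, 1]],
  ],
)

```text
time_s: 7.0
ee_pos: [520.9, 244.8, 202.5]
ee_rot: [-179.7, 37.2, 167.9]
force: [-0.4, -0.6, -1.5]
gripper_width: 36.0
gripper_force: 35.0
```

```bash
python3 - <<'E'
from h import *
from scipy.spatial.transform import Rotation as Ro
s=env.state();print(s['qpos'].round(1),s['force'])
R=Ro.from_euler('xyz',s['ee_rot'],degrees=True).as_matrix();fx=-R[:,0];fz=-R[:,2];print(fx,fz,np.arccos(fx[2]),np.arccos(fz[2]))
im,d=optics.grab_frame('scene');save('tip',cv2.resize(im[130:290,310:510],None,fx=3.5,fy=3.5,interpolation=2))
E
```

```text
[ 40.3   9.8 114.1 -46.5  41.6  -5.7] [-0.44541116 -0.63797916 -1.4783153 ]
[ 0.77878972 -0.16693476  0.60466466] [-0.59018619  0.13158748  0.79647033] 0.9214515506248817 0.64936102699258
```

View pics/tip.png

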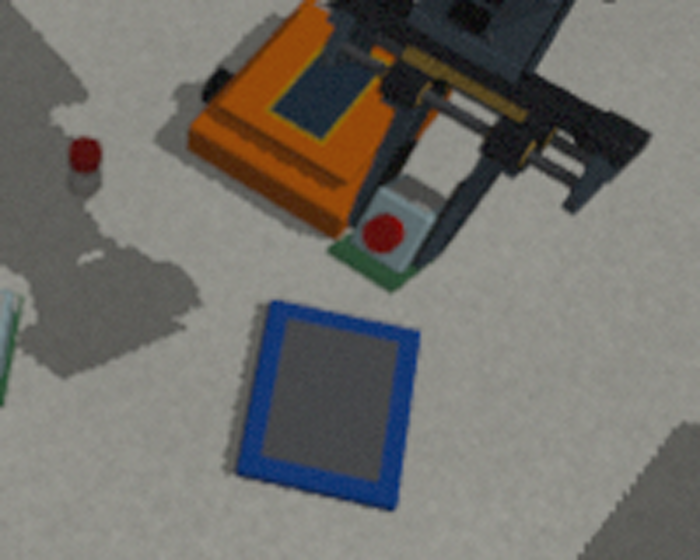

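The flask is tipped cap end up about 37 degrees. Now I bring it back level.

Emit:
send_rows(
  targets=[
    [[0.017, 0.081, 0, 0, 0, 0, 1], [0.017, 0.081, 0, 0, 0, 0, 1], [0.017, 0.081, 0, 0, 0, 0, 1], [0.017, 0.081, 0, 0, 0, 0, 1], [0.017, 0.081, 0, 0, 0, 0, 1], [0, 0, 0, 0, 0, 0, 1], [0, 0, 0, 0, 0, 0, 1], [0, 0, 0, 0, 0, 0, 1], [0, 0, 0, 0, 0, 0, 1], [0, 0, 0, 0, 0, 0, 1], [0, 0, 0, 0, 0, 0, 1]],
  ],
)

```text
time_s: 8.15
ee_pos: [520.1, 244.1, 202.3]
ee_rot: [-179.3, 1.3, 168.0]
force: [0.8, 0.4, -1.5]
gripper_width: 36.3
gripper_force: 35.0
```

```bash
python3 - <<'E'
from h import *
from scipy.spatial.transform import Rotation as Ro
s=env.state();print(s['time_s'],s['qpos'].round(1),s['ee_pos'],s['ee_rot'],s['force'],s['torque'])
R=Ro.from_euler('xyz',s['ee_rot'],degrees=True).as_matrix()
sl,di=np.radians(25.7),np.radians(-6.3)
u=np.array([np.cos(sl)*np.cos(di),np.cos(sl)*np.sin(di),np.sin(sl)]);n=np.array([-np.sin(sl)*np.cos(di),-np.sin(sl)*np.sin(di),np.cos(sl)])
w=np.cross(n,u)
Rt=np.c_[-u,w,-n]
print('target rot',Ro.from_matrix(Rt).as_euler('xyz',degrees=True),np.linalg.det(Rt),'rotvec deg',np.degrees(Ro.from_matrix(Rt@R.T).as_rotvec()))
C=np.array([504.3,-188.1,77.9])
print('tcp contact',C+n*10.9,'n',n,'u',u,'w',w,'hover30',C+n*40.9)
E
```

```text
8.15 [ 24.8  18.4  91.3  -1.4  69.7 -52.7] [520.13572692 244.1175625  202.29290523] [-179.34681126    1.33249482  167.98171197] [ 0.7722396   0.37174819 -1.49231502] [ 0.18254874 -0.13380419 -0.00191758]
target rot [-180.    25.7  173.7] 1.0 rotvec deg [ -3.24836382 -24.1688657    5.7855681 ]
tcp contact [ 499.60166184 -187.58129864   87.72173953] n [-0.4310402   0.04758728  0.90107702] u [ 0.89563538 -0.09887907  0.43365908] w [1.09734311e-01 9.93960955e-01 6.93889390e-18] hover30 [ 486.6704559  -186.15368021  114.75405017]
```

Emit:
send_rows(
  targets=[
    [[-0.0036, -0.0269, 0.0064, -0.017, -0.215, 0, 1], [-0.0036, -0.0269, 0.0064, -0.017, -0.215, 0, 1], [-0.0036, -0.0269, 0.0064, -0.017, -0.215, 0, 1], [-0.0036, -0.0269, 0.0064, -0.017, -0.215, 0, 1], [-0.0036, -0.0269, 0.0064, -0.017, -0.215, 0, 1], [-0.0036, -0.0269, 0.0064, -0.017, -0.215, 0, 1], [-0.0036, -0.0269, 0.0064, -0.017, -0.215, 0, 1], [-0.0036, -0.0269, 0.0064, -0.017, -0.215, 0, 1], [-0.0036, -0.0269, 0.0064, -0.017, -0.215, 0, 1], [-0.0036, -0.0269, 0.0064, -0.017, -0.215, 0, 1], [0, 0, 0, 0, 0, 0, 1], [0, 0, 0, 0, 0, 0, 1]],
  ],
)

```text
time_s: 9.35
ee_pos: [485.9, -187.0, 201.9]
ee_rot: [179.9, 25.7, 173.4]
force: [0.2, 0.2, -0.7]
gripper_width: 36.2
gripper_force: 35.0
```

Emit:
send_rows(
  targets=[
    [[0, 0, 0, 0, 0, -0.14, 1], [0, 0, 0, 0, 0, -0.14, 1], [0, 0, 0, 0, 0, -0.14, 1], [0, 0, 0, 0, 0, 0, 1], [0, 0, 0, 0, 0, 0, 1], [0, 0, 0, 0, 0, 0, 1]],
  ],
)

```text
time_s: 9.95
ee_pos: [488.3, -186.0, 119.9]
ee_rot: [-180.0, 25.9, 173.7]
force: [0.2, -0.8, -0.2]
gripper_width: 36.0
gripper_force: 35.0
```

```bash
cat > st.py <<'E'
from h import *
from scipy.spatial.transform import Rotation as Ro
s=env.state();print(s['time_s'],s['qpos'].round(1),s['ee_pos'].round(2),s['ee_rot'].round(2),s['force'].round(2),s['torque'].round(3))
R=Ro.from_euler('xyz',s['ee_rot'],degrees=True).as_matrix()
sl,di=np.radians(25.7),np.radians(-6.3)
u=np.array([np.cos(sl)*np.cos(di),np.cos(sl)*np.sin(di),np.sin(sl)]);n=np.array([-np.sin(sl)*np.cos(di),-np.sin(sl)*np.sin(di),np.cos(sl)])
w=np.cross(n,u);Rt=np.c_[-u,w,-n];C=np.array([504.3,-188.1,77.9])
E_=s['ee_pos']-(C+n*10.9)
print('err u,w,n mm',(E_@np.c_[u,w,n]).round(2),'rot to go deg',np.degrees(Ro.from_matrix(Rt@R.T).as_rotvec()).round(2))
print('F u,w,n',(s['force']@np.c_[u,w,n]).round(2),'T u,w,n',(s['torque']@np.c_[u,w,n]).round(3))
E
cat > sv.py <<'E'
import sys;exec(open('st.py').read())
im,d=optics.grab_frame('scene');im2,d2=optics.grab_frame('top')
a=cv2.resize(im[100:220,200:320],None,fx=3.3,fy=3.3,interpolation=2);b=cv2.resize(im2[150:270,330:450],None,fx=3.3,fy=3.3,interpolation=2)
save(sys.argv[1],np.hstack([a,b]));np.savez(sys.argv[1],a=im,b=im2,da=d,db=d2)
E
python3 sv.py hover
```

```text
9.95 [ -28.1    9.2  123.8   22.9   24.5 -130.9] [ 488.28 -185.96  119.89] [-179.96   25.89  173.73] [ 0.18 -0.79 -0.23] [ 0.125  0.186 -0.041]
err u,w,n mm [ 3.65  0.37 33.94] rot to go deg [ 0.05  0.18 -0.02]
F u,w,n [ 0.14 -0.76 -0.32] T u,w,n [ 0.076  0.199 -0.082]
```

View pics/hover.png

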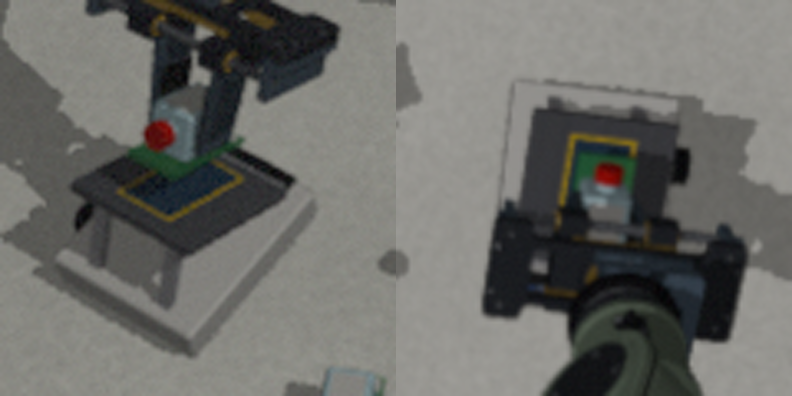

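In both views the slide hovers above the window, parallel to it, and the offset matches the height parallax. Next I approach along the normal.

Emit:
send_rows(
  targets=[
    [[0, 0, 0, 0.011, -0.0017, -0.0335, 1], [0, 0, 0, 0.011, -0.0017, -0.0335, 1], [0, 0, 0, 0.011, -0.0017, -0.0335, 1], [0, 0, 0, 0.011, -0.0017, -0.0335, 1], [0, 0, 0, 0, 0, 0, 1], [0, 0, 0, 0, 0, 0, 1], [0, 0, 0, 0, 0, 0, 1], [0, 0, 0, 0, 0, 0, 1]],
  ],
)

```text
time_s: 10.85
ee_pos: [495.6, -187.6, 91.5]
ee_rot: [180.0, 25.7, 173.6]
force: [-0.4, 0.0, -0.5]
gripper_width: 35.8
gripper_force: 35.0
```

```bash
python3 st.py
```

```text
10.85 [ -27.8   12.4  125.1   27.    20.4 -135. ] [ 495.64 -187.63   91.49] [179.97  25.73 173.61] [-0.39  0.03 -0.52] [ 0.166  0.236 -0.039]
err u,w,n mm [-1.91 -0.49  5.1 ] rot to go deg [-0.02  0.04  0.07]
F u,w,n [-0.57 -0.01 -0.3 ] T u,w,n [ 0.109  0.253 -0.096]
```

Emit:
send_rows(
  targets=[
    [[0, 0, 0, 0.0133, -0.0015, -0.0047, 1], [0, 0, 0, 0, 0, 0, 1], [0, 0, 0, 0.0022, -0.0002, -0.0045, 1], [0, 0, 0, 0, 0, 0, 1], [0, 0, 0, 0, 0, 0, 1], [0, 0, 0, 0, 0, 0, 1]],
  ],
)

```text
time_s: 11.45
ee_pos: [498.6, -187.9, 89.4]
ee_rot: [180.0, 25.7, 173.6]
force: [0.3, -1.2, -0.7]
gripper_width: 36.1
gripper_force: 35.0
```

```bash
python3 st.py
```

```text
11.45 [ -27.6   12.8  124.9   27.2   20.2 -135. ] [ 498.63 -187.87   89.37] [179.96  25.71 173.61] [ 0.32 -1.21 -0.73] [0.127 0.231 0.016]
err u,w,n mm [-0.13 -0.39  1.9 ] rot to go deg [-0.04  0.01  0.07]
F u,w,n [ 0.09 -1.16 -0.86] T u,w,n [ 0.098  0.244 -0.029]
```

Now 1 mm steps.

Emit:
send_rows(
  targets=[
    [[0, 0, 0, 0.0022, -0.0002, -0.0045, 1], [0, 0, 0, 0, 0, 0, 1], [0, 0, 0, 0, 0, 0, 1]],
  ],
)

```text
time_s: 11.75
ee_pos: [499.1, -187.9, 88.4]
ee_rot: [180.0, 25.7, 173.6]
force: [0.2, 0.5, -1.7]
gripper_width: 35.6
gripper_force: 35.0
```

Emit:
send_rows(
  targets=[
    [[0, 0, 0, 0.0022, -0.0002, -0.0045, 1], [0, 0, 0, 0, 0, 0, 1], [0, 0, 0, 0, 0, 0, 1]],
  ],
)

```text
time_s: 12.05
ee_pos: [499.5, -188.0, 87.9]
ee_rot: [180.0, 25.7, 173.6]
force: [-2.9, 1.1, 4.7]
gripper_width: 35.6
gripper_force: 35.0
```

```bash
python3 st.py
```

```text
12.05 [ -27.5   13.   124.9   27.5   19.9 -135.2] [ 499.48 -188.02   87.87] [179.97  25.73 173.61] [-2.87  1.05  4.72] [ 0.096  0.39  -0.093]
err u,w,n mm [-0.   -0.45  0.17] rot to go deg [-0.03  0.03  0.08]
F u,w,n [-0.63  0.73  5.54] T u,w,n [ 0.007  0.398 -0.107]
```

Emit:
send_rows(
  targets=[
    [[0, 0, 0, 0.0011, -0.0001, -0.0022, 1], [0, 0, 0, 0, 0, 0, 1], [0, 0, 0, 0, 0, 0, 1], [0, 0, 0, 0, 0, 0, 1]],
  ],
)

```text
time_s: 12.45
ee_pos: [499.5, -188.0, 87.8]
ee_rot: [180.0, 25.7, 173.6]
force: [-7.2, 1.4, 11.2]
gripper_width: 36.2
gripper_force: 35.0
```

```bash
python3 st.py; python3 sv.py touch; python3 -c "
from h import *
z=np.load('touch.npz');im=z['a'][105:195,205:305]
save('touch2',cv2.resize(im,None,fx=6,fy=6,interpolation=2))"; python3 st.py
```

```text
12.45 [ -27.5   13.   124.9   27.5   19.9 -135.3] [ 499.48 -187.97   87.85] [179.97  25.75 173.62] [-7.22  1.42 11.18] [-0.041  0.631 -0.114]
err u,w,n mm [-0.02 -0.4   0.15] rot to go deg [-0.02  0.05  0.07]
F u,w,n [-1.75  0.62 13.25] T u,w,n [-0.148  0.623 -0.055]
12.45 [ -27.5   13.   124.9   27.5   19.9 -135.3] [ 499.48 -187.97   87.85] [179.97  25.75 173.62] [-7.22  1.42 11.18] [-0.041  0.631 -0.114]
err u,w,n mm [-0.02 -0.4   0.15] rot to go deg [-0.02  0.05  0.07]
F u,w,n [-1.75  0.62 13.25] T u,w,n [-0.148  0.623 -0.055]
12.55 [ -27.5   13.   124.9   27.5   19.9 -135.3] [ 499.48 -187.97   87.85] [179.97  25.75 173.62] [-7.07  0.48  8.74] [-0.004  0.664 -0.123]
err u,w,n mm [-0.01 -0.4   0.15] rot to go deg [-0.02  0.05  0.07]
F u,w,n [-2.59 -0.3  10.95] T u,w,n [-0.123  0.66  -0.078]
```

View pics/touch2.png

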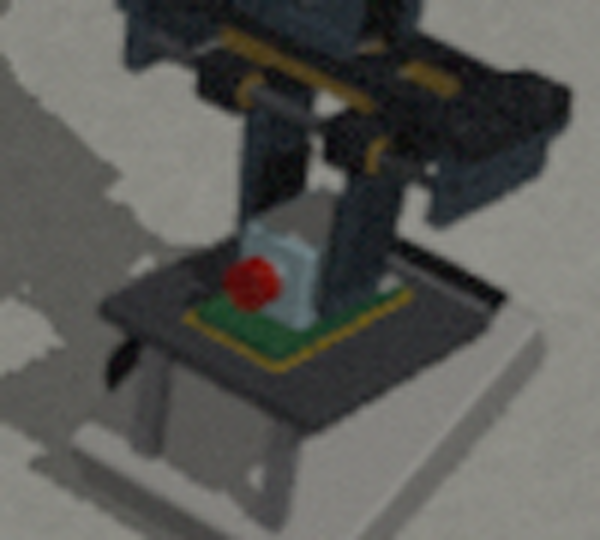

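The slide sits inside the yellow frame (crop (285,330)). The moment suggests that the lower edge bears more, so I test with a small turn.

Emit:
send_rows(
  targets=[
    [[0.0007, 0.006, 0, 0, 0, 0, 1], [0, 0, 0, 0, 0, 0, 1], [0, 0, 0, 0, 0, 0, 1], [0, 0, 0, 0, 0, 0, 1]],
  ],
)

```text
time_s: 12.95
ee_pos: [499.4, -188.0, 88.1]
ee_rot: [180.0, 25.2, 173.6]
force: [-10.3, 0.6, 11.7]
gripper_width: 36.2
gripper_force: 35.0
```

```bash
python3 st.py
```

```text
12.95 [ -27.4   13.1  124.5   25.9   20.6 -133.6] [ 499.43 -187.97   88.09] [179.98  25.23 173.62] [-10.34   0.58  11.74] [0.067 0.342 0.016]
err u,w,n mm [ 0.04 -0.41  0.38] rot to go deg [-0.07 -0.47  0.07]
F u,w,n [-4.22 -0.55 15.06] T u,w,n [0.033 0.348 0.001]
```

Emit:
send_rows(
  targets=[
    [[0.0007, 0.006, 0, 0, 0, 0, 1], [0, 0, 0, 0, 0, 0, 1], [0, 0, 0, 0, 0, 0, 1], [0, 0, 0, 0, 0, 0, 1]],
  ],
)

```text
time_s: 13.35
ee_pos: [499.3, -188.0, 88.2]
ee_rot: [180.0, 24.7, 173.6]
force: [-10.7, 2.5, 13.5]
gripper_width: 36.3
gripper_force: 35.0
```

```bash
python3 st.py
```

```text
13.35 [ -27.3   13.1  124.1   24.3   21.2 -132. ] [ 499.34 -187.97   88.21] [179.97  24.69 173.62] [-10.66   2.51  13.54] [ 0.09   0.308 -0.074]
err u,w,n mm [ 0.02 -0.42  0.53] rot to go deg [-0.13 -1.01  0.07]
F u,w,n [-3.93  1.32 16.91] T u,w,n [ 0.018  0.316 -0.09 ]
```

Emit:
send_rows(
  targets=[
    [[0, 0, 0, -0.0009, 0.0001, 0.0018, 1], [0, 0, 0, 0, 0, 0, 1], [0, 0, 0, 0, 0, 0, 1], [0, 0, 0, 0, 0, 0, 1], [0, 0, 0, 0, 0, 0, 1]],
  ],
)

```text
time_s: 13.85
ee_pos: [499.3, -187.9, 88.3]
ee_rot: [180.0, 24.7, 173.6]
force: [-8.7, 0.6, 9.4]
gripper_width: 35.6
gripper_force: 35.0
```

```bash
python3 st.py; python3 sv.py end; python3 - <<'E'
from h import *
z=np.load('end.npz');a=z['a'];save('end2',cv2.resize(a[105:195,205:305],None,fx=6,fy=6,interpolation=2))
for t,k,dk in(("scene",'a','da'),("top",'b','db')):
    W=cloud(t,z[dk]);n=np.array([-.43,.05,.902]);n/=np.linalg.norm(n);u=np.array([0,0,1])-n*n[2];u/=np.linalg.norm(u);w=np.cross(n,u)
    D=W-[504.3,-188.1,77.9];im=z[k].astype(int)
    m=(abs(D@u)<60)&(abs(D@w)<35)&(abs(D@n)<15)&(im[...,1]>im[...,0]+20)&(im[...,1]>im[...,2]+8)
    print(t,'green u',np.percentile((D@u)[m],[2,98]),'w',np.percentile((D@w)[m],[2,98]),m.sum())
    m=(abs(abs(D@w)-43)<10)&(abs(D@u)<55)&(abs(D@n)<8);P=W[m];c=P.mean(0);q=np.linalg.svd(P-c,full_matrices=False)[2][2];print('slope now',np.degrees(np.arccos(abs(q[2]))),len(P))
E
python3 st.py
```

```text
13.85 [ -27.3   13.1  124.1   24.3   21.3 -131.9] [ 499.32 -187.95   88.26] [179.97  24.67 173.62] [-8.74  0.56  9.44] [0.116 0.359 0.003]
err u,w,n mm [ 0.02 -0.4   0.59] rot to go deg [-0.14 -1.02  0.07]
F u,w,n [-3.79 -0.4  12.3 ] T u,w,n [ 0.07   0.369 -0.03 ]
13.85 [ -27.3   13.1  124.1   24.3   21.3 -131.9] [ 499.32 -187.95   88.26] [179.97  24.67 173.62] [-8.74  0.56  9.44] [0.116 0.359 0.003]
err u,w,n mm [ 0.02 -0.4   0.59] rot to go deg [-0.14 -1.02  0.07]
F u,w,n [-3.79 -0.4  12.3 ] T u,w,n [ 0.07   0.369 -0.03 ]
scene green u [-35.28491548  45.00238726] w [-26.81113052  23.05013618] 111
slope now 25.730505488039416 280
top green u [16.97553077 44.95849604] w [-20.09487499  21.04541543] 74
slope now 25.647786136148564 348
13.95 [ -27.3   13.1  124.1   24.3   21.3 -131.9] [ 499.35 -187.99   88.27] [179.97  24.67 173.62] [-7.63  0.66  8.98] [ 0.089  0.259 -0.   ]
err u,w,n mm [ 0.06 -0.43  0.59] rot to go deg [-0.14 -1.02  0.07]
F u,w,n [-3.   -0.18 11.41] T u,w,n [ 0.054  0.267 -0.026]
```

View pics/end2.png

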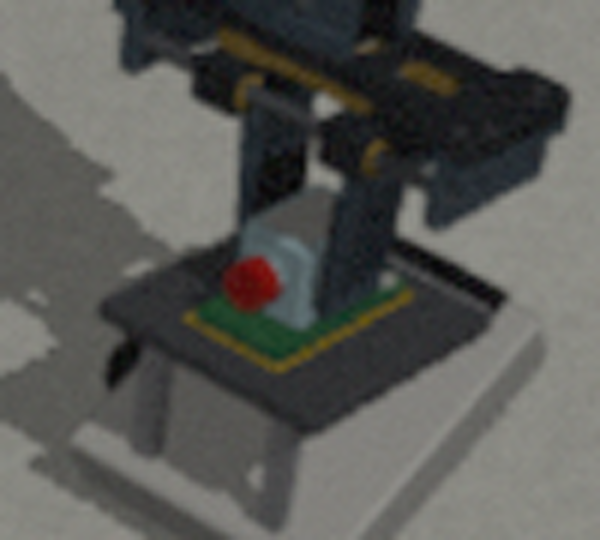

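The slide lies in the yellow frame (crop (285,330)). Its upper end is 45 mm from the window's middle, it's pressed at about 11 N with a centred moment, and the stage slope hasn't changed. I'm handing in.

```bash
python3 -c "
from workcell import env
print(env.job_done())"
```

```text
the job is handed in; nothing more can be done
None
```

I handed the job in, but no verdict came back. The flask was tipped to about 37°, levelled, and laid cap uphill inside the window frame. It is still gripped and pressed at about 11 N, with the stage's slope unchanged in the last pictures.

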